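# Hang the spice shelf on its two pins and click it home

### The arm

A 6-joint arm with a two-finger parallel gripper is mounted at the origin on a cart in front of the work surface, level with it; the furniture and walls round the work are solid. World frame = base frame: x ahead of the robot, y to its left, z up, the work surface at z = 0. Lengths are in m, angles in rad, forces in N, time in s.
With the tool pointing down it reaches from about 0.35 to 0.925 m from the base axis. Payload 6.4 kg.
Tool frame: the origin (TCP) lies between the finger pads; the fingertips stand 25 mm ahead of it and the grasp point (between the pads) lies 6 mm ahead of it; z points along the fingers, y is the line along which they close (so a half turn about z gives the same grasp; the last joint's range is limited). The gripper opens to 94 mm and grips with 3 to 60 N. Pads are 16 mm wide; open, the fingers measure 119 mm over their backs; the gripper's body (75 mm by 177 mm) begins 78 mm behind the grasp point.
Start: joints at [-1.353, 0.245, 1.558, -0, 1.339, -0.174], TCP at [0.248, -0.601, 0.198] pointing down, gripper open.
Joint ranges: [-3.13, 3.13], [-1.02, 2.26], [0.13, 2.54], [-0.95, 4.09], [0.21, 2.88], [-2.74, 2.74]. Speed limits (rad/s): [2.57, 2.57, 3.14, 3.14, 3.14, 3.14].

### API

Orientations are given as a rotation vector (axis times angle).
In Python, from workcell import robot, snapshot, cut_out, mark_of gives the robot as it stands.
- The arm moves only by the shell command python3 -m handwheel 'ROWS' [FORCE]. ROWS is text: rows parted by semicolons, each of 7 numbers parted by spaces: the shift along the tool's x, y, z each as a share of 0.6 m, from -1 to 1, then the turn, a rotation vector about the tool's x, y, z each as a share of 45 degrees, from -1 to 1, then the closure, from -1 (fully open) to 1 (shut), so that 0 is half open. A call has 1 to 12 rows; each row is the pose to reach, as a shift and turn from the pose commanded when the call began, along the tool's axes at that moment; what a row does not reach only later rows make up. A row lasts 1/12 s, in which the tool goes at most 41.7 mm and 7.16 degrees, less where a joint would pass 70% of its speed; a pose out of reach is approached as far as the arm can. A call with a number of a shift or a turn outside -1 to 1 is refused whole. A call with a gripper value outside its range is refused whole. The fingers move at their own pace and stop on an object; FORCE is the grip in N (left out, the last holds). Time passes only in rows, so rows that repeat a pose let the fingers close. It gives the time, the measured TCP pose, the force, the opening and the grip force at its end, in the units of the state.
- robot.state(): the state, without advancing time (a new reading comes with each control period).
- snapshot(name): name is "scene" or "side" or "wrist"; returns a dict with "img" (420x560x3 uint8, blue, green, red), "camera_matrix" (3x3 intrinsics, pixels), "xyz" and "rotation" of the camera in the world; the wrist camera has in their place "hand_eye" (4x4, takes a point from camera to tool coordinates, whose origin is the TCP and whose axes are the flange's). Camera axes: x right, y down, z forward; pixel columns grow to the right and rows downward; lengths in m; the calibration is good to about 2 mm. A picture is of the moment at which its call begins: read the wrist's pose just before it. There is no depth.
- robot.job_done(): hands the job in; it is judged then, once.
Trained networks look in a picture, given as the dict that the camera call returned (one of the last four; its "shot" number tells which), for a name from the list of things; names that differ only in an ending like _2 or _b are one class to them, and where a whole thing is asked for, a point or a joint stands for the part that bears it (a point fixed in the world has none). Each returns a list of dicts, best first, with "conf" (0 to 1); they miss things now and then, are a little off and sometimes report something else, mostly with a low value. They report only what shows in the picture. A call takes as long as a camera call.
- cut_out(picture, thing): "mask" (420x560 bool, what is visible of it) and "rect" ([left, top, right, bottom] in pixels, round what is visible of it).
- mark_of(picture, thing): "location" ([column, row] in pixels: a listed point, or the origin of a listed thing).
The state is a dict: "t": time; "joints": joint angles; "qvel": joint speeds; "effort": joint torques, N m; "eef_pos": TCP position; "orientation": TCP orientation; "ft_force": force on the tool from outside, world axes, zero at the start; "wrist_torque": the same for the moment, N m; "opening": finger opening in m; "grip_force": force on a finger pad.
Only numpy, scipy, OpenCV 4.12 (cv2) and the standard library are available. Lean on these libraries where they do the work, as an engineer would, in place of code of your own. Each camera call takes 0.05 s, during which the arm holds its last target. There are 200 camera calls.

### The job

Hang the little spice shelf back on its stand: bring its two keyholes over the two headed pins, push it back against the rail, then slide it straight down until both pins sit at the tops of the slots and the spring catch clicks into its hole. Use a light hand, no more than about a kilo and a half of push, leave the shelf hanging level by itself and do not disturb the spice jars and the salt shaker.

Things in the scene. Friction and masses are not known exactly. Their poses are not given: they have to be found in the camera images.
- shelf: Spice shelf, an open white tray with wooden front rail, 95 mm deep (x), 160 wide (y), 72 tall at the back, 0.3 to 0.55 kg; starts standing on the worktop in its hanging posture. Origin: middle of the lower edge of the back plate's rear face. x runs from front to back, y to the left seen from the front, z up. Floor 6 mm thick, end panels 5 mm thick, 44 tall.
- shelf_front (a point): Middle of the shelf's wooden front rail, the place to grip from above, across its thickness. Rail 12 mm thick (x), 160 long, 44 tall. This point is 22 mm above the shelf's underside, 89 mm in front of the back plate's rear face; axes as the shelf. Behind the rail the tray is open for 78 mm, down to the 6 mm floor.
- shelf_back (a point): Point on the rear face of the 5 mm back plate, midway between the keyholes, 34 mm above the underside. Keyholes at y = +50 and -50 mm: wide lower part 18 mm across, centred level with this point; from it a 9 mm wide slot runs up, its end 20 mm above this point. On the pins the shelf slides down 17 mm until they meet the slot ends.
- catch_hole (a point): Centre of the through hole (12 mm wide, 9 mm tall) for the spring catch in the shelf's back plate, at its rear face, on the middle line, 30 mm above the underside.
- stand: Fixed stand: wooden foot 150 x 236 x 22 mm, two square steel uprights 259 mm tall at y = +88 and -88 mm, and in front of them a vertical steel rail plate, 204 mm wide, 72 tall. Origin on the worktop below the middle of the rail's front face; x points from the front into the rail (the way to push the shelf), y along the rail, z up.
- rail_mid (a point): Mark on the stand, in the plane of the rail's front face, 195 mm above the worktop, axes as stand. Two steel pins jut from the rail towards -x at y = +50 and -50 mm. The rail is clamped so that both pin axes lie at one height between 20 mm below and 20 mm above this mark; that height is not in the readings: feel or look for it. The rail reaches from 56 mm below to 16 mm above the pins.
- stand_front (a point): Point on the stand in front of the rail, 10.3 mm before rail_mid: the plane of the pin heads' outer ends. Pin: neck 6 mm in diameter and 6.5 mm long from the rail face, then a flat round head 13 mm in diameter, 3.8 mm long. Pins and rail are rigid.
- catch (a joint): Spring catch mid-rail, 21 mm below the pin axes: a round brass button, 6 mm across, standing 4 mm out of the rail face. Value: how far it is pressed in (m), 0 out, 0.004 level with the face. Takes about 3 N to start, 9 N at 4 mm; its friction must be overcome when sliding the shelf down. It springs back to 0 only when the shelf is fully home and the catch hole lies over it.
- spice_jar_a: Bystander: spice jar, 41 mm across, 105 mm tall, black cap, beside spice_jar_b left of the stand; origin at the centre of its underside.
- spice_jar_b: Bystander: spice jar, 41 mm across, 105 mm tall, black cap; origin at the centre of its underside.
- salt_shaker: Bystander: salt shaker, 44 mm across, 90 mm tall, left of the stand; origin at the centre of its underside.

How it is judged:
By the outcome, as a careful person would: the job done as asked, in the order asked, and still so for the second after the job is handed in, with the robot touching nothing.
It also fails if it takes over 48 s, if anything falls off the work surface, if the arm or the gripper's body presses on something with over 40 N, if the wrist force passes 120 N, or if a joint passes its speed limit or range.

## Working session

There is one attempt and no reset: what is moved stays moved. The work goes in short steps, Python scripts to look and compute and a shell command to move; the robot and the scene stay as the last step left them, time stands still between calls to the robot, and variables do not carry over. Pictures are saved under pics/ and viewed, at most 10 in all, crops included, and the job is handed in when it is done.

```bash
ls; mkdir -p pics
cat > look.py <<'E'
from workcell import robot, snapshot, cut_out, mark_of
import numpy as np, cv2
from scipy.spatial.transform import Rotation as R
E
python3 - <<'E'
from look import *
np.set_printoptions(precision=4,suppress=True)
print(robot.state())
for n in ["scene","side"]:
    p=snapshot(n); cv2.imwrite(f"pics/{n}0.png",p["img"])
    print(n,p["camera_matrix"].tolist(),p["xyz"],p["rotation"])
    for t in ["shelf","shelf_front","shelf_back","catch_hole","stand","rail_mid","stand_front","catch","spice_jar_a","salt_shaker"]:
        print(t,[(np.round(m["location"],1),round(m["conf"],2)) for m in mark_of(p,t)][:3])
E
```

```text
pics
{'t': 0.0, 'joints': array([-1.3531,  0.2458,  1.5589, -0.    ,  1.3387, -0.1741]), 'qvel': array([ 0.0007,  0.0014,  0.0009,  0.0013,  0.    , -0.0004]), 'effort': array([ -0.0006, -41.5831, -31.46  ,   0.0685,   0.0334,  -0.0001]), 'eef_pos': array([ 0.2481, -0.6002,  0.1967]), 'orientation': array([-3.0797, -0.6112,  0.0001]), 'ft_force': array([-0.2041,  0.6808, -0.0557]), 'wrist_torque': array([-0.0011,  0.02  ,  0.0377]), 'grip_force': 0.0, 'opening': 0.09424669723363022}
scene [[475.9273365236642, 0.0, 276.7537141955457], [0.0, 475.9273365236642, 210.675165614553], [0.0, 0.0, 1.0]] [0.0527 0.029  0.7691] [-2.1492  1.2068 -0.4788]
shelf [(array([243.5, 249.6]), 0.83)]
shelf_front [(array([239.8, 277.1]), 0.91)]
shelf_back [(array([243.7, 236.2]), 0.65)]
catch_hole [(array([245.5, 240.9]), 0.84)]
stand [(array([341.6, 234.7]), 0.58)]
rail_mid [(array([353.4, 169.1]), 0.74), (array([246.9, 247. ]), 0.43)]
stand_front [(array([350.9, 169.8]), 0.63)]Traceback (most recent call last):
  File "<stdin>", line 8, in <module>
ValueError: it knows: catch_hole, rail_mid, salt_shaker, shelf, shelf_back, shelf_front, spice_jar, stand, stand_front
```

```bash
cat >> look.py <<'E'
np.set_printoptions(precision=4,suppress=True)
def cam(p,st=None):
    if "hand_eye" in p:
        T=np.eye(4);T[:3,:3]=R.from_rotvec(st["orientation"]).as_matrix();T[:3,3]=st["eef_pos"]
        T=T@p["hand_eye"]; return p["camera_matrix"],T[:3,:3],T[:3,3]
    r=np.asarray(p["rotation"]); M=r if r.shape==(3,3) else R.from_rotvec(r).as_matrix()
    return p["camera_matrix"],M,np.asarray(p["xyz"])
def ray(c,px):
    K,M,o=c; d=M@np.linalg.inv(K)@[px[0],px[1],1.]; return o,d/np.linalg.norm(d)
def proj(c,X):
    K,M,o=c; v=K@(M.T@(np.asarray(X)-o)); return v[:2]/v[2]
def tri(rs):
    A=sum(np.eye(3)-np.outer(d,d) for o,d in rs); b=sum((np.eye(3)-np.outer(d,d))@o for o,d in rs)
    X=np.linalg.solve(A,b); return X,[np.linalg.norm(np.cross(X-o,d)) for o,d in rs]
def onz(r,z): return r[0]+r[1]*(z-r[0][2])/r[1][2]
E
python3 - <<'E'
from look import *
P={n:snapshot(n) for n in ["scene","side"]}
for n in P: cv2.imwrite(f"pics/{n}0.png",P[n]["img"]); print(n,P[n]["xyz"],P[n]["rotation"])
for t in ["shelf","shelf_front","shelf_back","catch_hole","stand","rail_mid","stand_front","spice_jar","salt_shaker"]:
    rs=[]
    for n in P:
        m=mark_of(P[n],t); print(t,n,[(np.round(a["location"],1),round(a["conf"],2)) for a in m][:3])
        if m: rs.append(ray(cam(P[n]),m[0]["location"]))
    if len(rs)==2: print("   ",*tri(rs))
E
```

```text
scene [0.0527 0.029  0.7691] [-2.1492  1.2068 -0.4788]
side [ 0.4926 -0.4065  0.5377] [-2.0795  0.0283 -0.0238]
shelf scene [(array([245. , 248.9]), 0.83)]
shelf side [(array([286.4, 239.8]), 0.82)]
    [ 0.5268  0.3801 -0.0021] [np.float64(0.003343795226880349), np.float64(0.0033437952268804087)]
shelf_front scene [(array([244.4, 276.6]), 0.77)]
shelf_front side [(array([254.8, 242.5]), 0.7)]
    [0.4523 0.3304 0.0272] [np.float64(0.00513799939404266), np.float64(0.005137999394042685)]
shelf_back scene [(array([241.4, 237. ]), 0.85), (array([244.4, 249. ]), 0.74), (array([224.4, 211.7]), 0.42)]
shelf_back side [(array([290.5, 224. ]), 0.92)]
    [0.5329 0.3909 0.0323] [np.float64(0.0026461970618591887), np.float64(0.0026461970618592567)]
catch_hole scene [(array([243.4, 237. ]), 0.71)]
catch_hole side [(array([289.1, 226.4]), 0.93), (array([330.1, 221.2]), 0.65)]
    [0.5316 0.3855 0.0317] [np.float64(0.00080067766746697), np.float64(0.000800677667467031)]
stand scene [(array([340.2, 233.5]), 0.71)]
stand side [(array([355., 278.]), 0.79)]
    [ 0.67    0.2351 -0.0063] [np.float64(0
[... 225 characters left out ...]
8342672859119659), np.float64(0.0018342672859117403)]
stand_front scene [(array([353.2, 166.7]), 0.78)]
stand_front side [(array([359.2, 195.4]), 0.61)]
    [0.656  0.2282 0.2   ] [np.float64(0.0006192595014357978), np.float64(0.0006192595014357608)]
spice_jar scene [(array([249.1, 202.2]), 0.86), (array([223.2, 211.1]), 0.82)]
spice_jar side [(array([308.2, 219.9]), 0.82), (array([326.3, 220.1]), 0.81)]
    [0.5889 0.4097 0.0472] [np.float64(0.014459006472520774), np.float64(0.014459006472520965)]
salt_shaker scene [(array([281.2, 196. ]), 0.71)]
salt_shaker side [(array([352.9, 232.7]), 0.49)]
    [0.6926 0.3932 0.0044] [np.float64(0.0005486435657858775), np.float64(0.0005486435657858403)]
```

View pics/scene0.png

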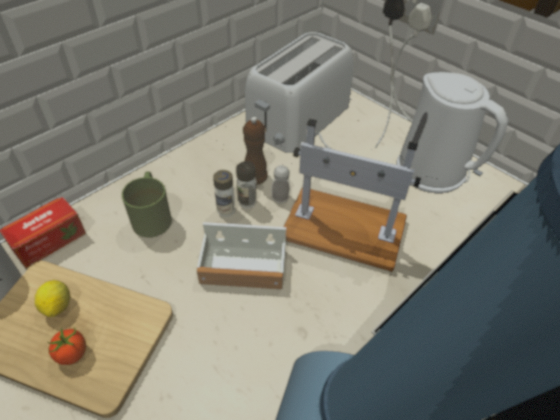

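View pics/side0.png

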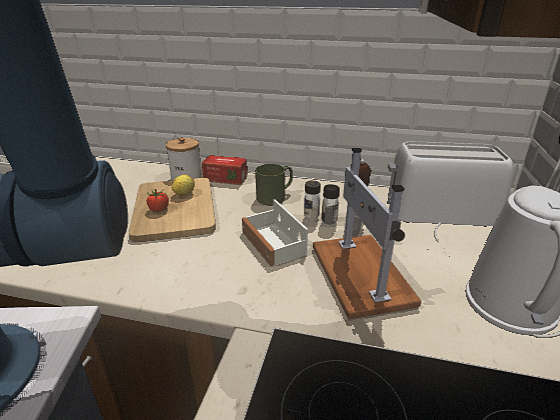

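The scene shows the shelf (centre ≈245,255) in front and left of the stand (rail ≈355,167, two dark pins and a brass button). The jars are behind the shelf at (224,190) and (246,185), and the shaker is at (281,183). In the side view the shelf is at (275,233) and the stand rail at (367,205), and the way above them is clear.

```bash
cat >> look.py <<'E'
def down(yaw):  # tool z down, tool y along yaw (rad)
    y=np.array([np.cos(yaw),np.sin(yaw),0]); z=np.array([0,0,-1.]); return np.c_[np.cross(y,z),y,z]
def plan(pos,Rt,n=1,cur=None):
    s=robot.state(); p0=s["eef_pos"]; R0=R.from_rotvec(s["orientation"]); 
    dr=(R0.inv()*R.from_matrix(Rt)).as_rotvec()
    for i in range(n):
        sh=R0.inv().apply((np.array(pos)-s["eef_pos"])/n)/0.6
        print("shift",sh,"turn",np.degrees(dr/n)/45,"mm",np.linalg.norm(sh)*600,"rows>=",max(np.linalg.norm(sh)*600/41.7,np.degrees(np.linalg.norm(dr/n))/7.16)); R0=R0*R.from_rotvec(dr/n)
E
python3 - <<'E'
from look import *
p=snapshot("wrist"); print(p["hand_eye"],p["camera_matrix"])
s=snapshot("scene"); c=cam(s)
for a,z in [((302,158),.19),((412,182),.19),((205,226),.072),((286,227),.072),((198,283),.0),((284,286),0),((200,270),.044),((285,273),.044)]: print(a,onz(ray(c,a),z))
plan([0.47,0.34,0.30],down(np.radians(35)),3)
E
```

```text
[[-0.0002 -0.9585 -0.2851  0.0836]
 [ 1.     -0.0002  0.0002 -0.0007]
 [-0.0003 -0.2851  0.9585 -0.1861]
 [ 0.      0.      0.      1.    ]] [[363.9358   0.     278.7586]
 [  0.     363.9358 212.5476]
 [  0.       0.       1.    ]]
(302, 158) [0.6393 0.3215 0.19  ]
(412, 182) [0.6859 0.128  0.19  ]
(205, 226) [0.4902 0.4441 0.072 ]
(286, 227) [0.5695 0.3108 0.072 ]
(198, 283) [0.4138 0.4124 0.    ]
(284, 286) [ 0.494   0.2688 -0.    ]
(200, 270) [0.4177 0.4046 0.044 ]
(285, 273) [0.494  0.2678 0.044 ]
shift [ 0.3134 -0.436  -0.0568] turn [ 0.      0.     -0.7596] mm 323.97964782693504 rows>= 7.769296110957674
shift [ 0.5043 -0.1846 -0.0568] turn [ 0.      0.     -0.7596] mm 323.97964782693504 rows>= 7.769296110957674
shift [ 0.5208  0.1306 -0.0568] turn [ 0.      0.     -0.7596] mm 323.9796478269351 rows>= 7.769296110957676
```

```bash
python3 -m handwheel '0.313 -0.436 -0.057 0 0 -0.75 -1;0.313 -0.436 -0.057 0 0 -0.75 -1;0.313 -0.436 -0.057 0 0 -0.75 -1;0.313 -0.436 -0.057 0 0 -0.75 -1;0.313 -0.436 -0.057 0 0 -0.75 -1;0.313 -0.436 -0.057 0 0 -0.75 -1;0.313 -0.436 -0.057 0 0 -0.75 -1;0.313 -0.436 -0.057 0 0 -0.75 -1'; python3 -m handwheel '0.504 -0.185 -0.057 0 0 -0.75 -1;0.504 -0.185 -0.057 0 0 -0.75 -1;0.504 -0.185 -0.057 0 0 -0.75 -1;0.504 -0.185 -0.057 0 0 -0.75 -1;0.504 -0.185 -0.057 0 0 -0.75 -1;0.504 -0.185 -0.057 0 0 -0.75 -1;0.504 -0.185 -0.057 0 0 -0.75 -1;0.504 -0.185 -0.057 0 0 -0.75 -1'
python3 - <<'E'
from look import *
print(robot.state())
plan([0.46,0.335,0.27],down(np.radians(31)),1)
E
```

```text
t: 2.17
eef_pos: [0.3221, -0.2848, 0.2323]
orientation: [2.77, 1.48, 0.001]
ft_force: [1.3, -0.1, -0.7]
opening: 0.0937
grip_force: 0.0
t: 2.83
eef_pos: [0.398, 0.0285, 0.267]
orientation: [2.22, 2.221, 0.002]
ft_force: [-0.1, -0.8, 0.3]
opening: 0.094
grip_force: 0.0
{'t': 2.8333, 'joints': array([-0.2149, -0.4487,  2.0739,  0.0004,  1.5145, -0.2157]), 'qvel': array([ 0.9956,  0.3009, -0.2711, -0.0156, -0.0292,  0.9803]), 'effort': array([ -4.2015, -17.1812, -31.7113,   0.1607,   0.1846,  -0.6766]), 'eef_pos': array([0.398 , 0.0285, 0.267 ]), 'orientation': array([2.2197, 2.2213, 0.0021]), 'ft_force': array([-0.0847, -0.8335,  0.3192]), 'wrist_torque': array([-0.0877, -0.1175, -0.0175]), 'grip_force': 0.0, 'opening': 0.09400114134757803}
shift [ 0.5108  0.1037 -0.0048] turn [ 0.0024  0.0007 -0.688 ] mm 312.73507719847225 rows>= 7.499642139052092
```

```bash
python3 -m handwheel '0.49 0.1 -0.005 0 0 -0.67 -1;0.49 0.1 -0.005 0 0 -0.67 -1;0.49 0.1 -0.005 0 0 -0.67 -1;0.49 0.1 -0.005 0 0 -0.67 -1;0.49 0.1 -0.005 0 0 -0.67 -1;0.49 0.1 -0.005 0 0 -0.67 -1;0.49 0.1 -0.005 0 0 -0.67 -1;0.49 0.1 -0.005 0 0 -0.67 -1;0.49 0.1 -0.005 0 0 -0.67 -1;0.49 0.1 -0.005 0 0 -0.67 -1'
python3 - <<'E'
from look import *
s=robot.state(); p=snapshot("wrist"); c=cam(p,s); cv2.imwrite("pics/w1.png",p["img"])
for t,z in [("shelf",0),("shelf_front",.022),("shelf_back",.034),("catch_hole",.03),("stand",0),("stand_front",.195),("spice_jar",0),("salt_shaker",0)]:
    print(t,[(np.round(a["location"],1),round(a["conf"],2),onz(ray(c,a["location"]),z)) for a in mark_of(p,t)][:3])
E
```

```text
t: 3.67
eef_pos: [0.4579, 0.3194, 0.2689]
orientation: [-1.567, -2.723, 0.001]
ft_force: [0.8, 0.9, 0.1]
opening: 0.094
grip_force: 0.0
shelf [(array([457., 157.]), 0.62, array([0.6394, 0.4491, 0.    ])), (array([284.3, 157.8]), 0.35, array([0.4537, 0.3401, 0.    ]))]
shelf_front [(array([286. , 156.5]), 0.59, array([0.4529, 0.345 , 0.022 ]))]
shelf_back [(array([361.9, 165. ]), 0.66, array([0.5331, 0.3821, 0.034 ])), (array([365.3, 161.9]), 0.46, array([0.5345, 0.3871, 0.034 ]))]
catch_hole [(array([362.8, 162.6]), 0.88, array([0.5335, 0.3849, 0.03  ]))]
stand [(array([374.7, 300.1]), 0.88, array([0.6644, 0.2318, 0.    ])), (array([363.6, 160.1]), 0.52, array([0.5409, 0.3874, 0.    ]))]
stand_front [(array([416.6, 409. ]), 0.79, array([0.6517, 0.2295, 0.195 ]))]
spice_jar [(array([441.6, 117.5]), 0.79, array([0.5936, 0.4777, 0.    ])), (array([458.8, 154.7]), 0.69, array([0.6396, 0.4525, 0.    ]))]
salt_shaker [(array([458.6, 209.9]), 0.66, array([0.6839, 0.3956, 0.    ]))]
```

View pics/w1.png

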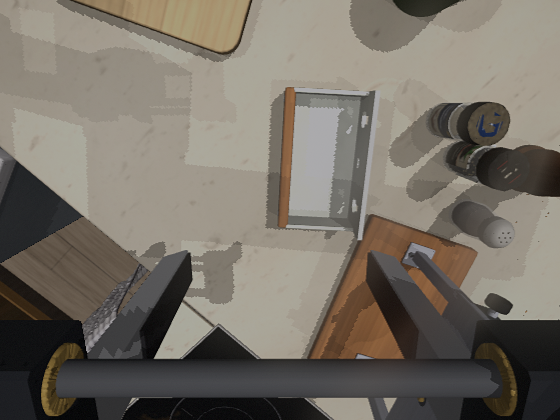

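The wrist picture shows the tray from above. Its wooden rail runs from (291,88) to (284,229) and its back plate from (376,91) to (362,238). The jars are at (470,122) and (490,163), well clear of the shelf.

Run:
```python
from look import *
s=robot.state(); p=snapshot("wrist"); c=cam(p,s)
q=lambda a,z: onz(ray(c,a),z)
pts=[((287,88),.044),((279,229),.044),((296,88),.044),((288,229),.044),((377,91),.072),((363,239),.072)]
X=[q(*a) for a in pts]
for a in X: print(a)
for i in (0,2,4):
    d=X[i]-X[i+1]; print(np.degrees(np.arctan2(-d[0],d[1])),np.linalg.norm(d),(X[i]+X[i+1])/2)
g=(X[0]+X[1]+X[2]+X[3])/4; print(g,s["eef_pos"])
for y in (31,34): plan([g[0],g[1],.12],down(np.radians(y)))
```

```text
[0.4157 0.411  0.044 ]
[0.4882 0.2686 0.044 ]
[0.424  0.4158 0.044 ]
[0.4975 0.2739 0.044 ]
[0.4951 0.4523 0.072 ]
[0.5709 0.3139 0.072 ]
26.976048495454297 0.1598508658736282 [0.4519 0.3398 0.044 ]
27.378134045205474 0.159792888199939 [0.4607 0.3449 0.044 ]
28.72625248514418 0.15782204203924224 [0.533  0.3831 0.072 ]
[0.4563 0.3423 0.044 ] [0.4583 0.3192 0.2694]
shift [0.0348 0.0164 0.2489] turn [ 0.0004  0.0001 -0.0208] mm 151.0891280985377 rows>= 3.6232404819793214
shift [0.0348 0.0164 0.2489] turn [ 0.0004  0.0001 -0.0875] mm 151.0891280985377 rows>= 3.6232404819793214
```

```bash
python3 -m handwheel '0.035 0.016 0.249 0 0 0.052 -1;0.035 0.016 0.249 0 0 0.052 -1;0.035 0.016 0.249 0 0 0.052 -1;0.035 0.016 0.249 0 0 0.052 -1;0.035 0.016 0.249 0 0 0.052 -1;0.035 0.016 0.249 0 0 0.052 -1;0.035 0.016 0.249 0 0 0.052 -1'
python3 - <<'E'
from look import *
s=robot.state(); p=snapshot("wrist"); c=cam(p,s); cv2.imwrite("pics/w2.png",p["img"])
plan([.4563,.3423,.036],down(np.radians(27.6)))
E
```

```text
t: 4.75
eef_pos: [0.4574, 0.3432, 0.1221]
orientation: [1.623, 2.688, 0.004]
ft_force: [-0.7, -0.4, -0.1]
opening: 0.0938
grip_force: 0.0
shift [-0.0003 -0.0038  0.1446] turn [0.0063 0.0003 0.0032] mm 86.79725504045042 rows>= 2.0814689458141586
```

View pics/w2.png

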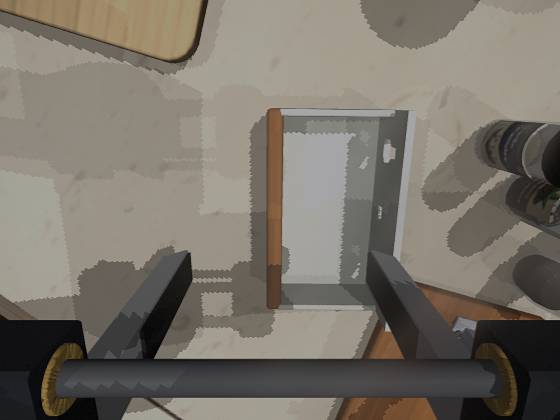

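The rail runs from (275,109) to (275,309), parallel to the image columns and midway between the fingers, with no jar near them. I'll recompute its middle from these ends.

Run:
```python
from look import *
s=robot.state(); p=snapshot("wrist"); c=cam(p,s)
X=[onz(ray(c,a),.044) for a in ((275,109),(275,309),(415,111),(391,330))]
d=X[0]-X[1];print(X,np.degrees(np.arctan2(-d[0],d[1])),np.linalg.norm(d))
m=(X[0]+X[1])/2; print(m); plan([m[0],m[1],.036],down(np.radians(27.6)))
```

```text
[array([0.4184, 0.414 , 0.044 ]), array([0.4918, 0.2735, 0.044 ]), array([0.5061, 0.4585, 0.044 ]), array([0.5875, 0.3009, 0.044 ])] 27.56714783467278 0.15852755012885822
[0.4551 0.3437 0.044 ]
shift [ 0.0027 -0.0045  0.1448] turn [0.0067 0.0003 0.0032] mm 86.94812736364518 rows>= 2.085086987137774
```

```bash
python3 -m handwheel '0.0025 -0.0045 0.145 0.006 0 0.003 -1;0.0025 -0.0045 0.145 0.006 0 0.003 -1;0.0025 -0.0045 0.145 0.006 0 0.003 -1;0.0025 -0.0045 0.145 0.006 0 0.003 -1;0.0025 -0.0045 0.145 0.006 0 0.003 -1;0.0025 -0.0045 0.145 0.006 0 0.003 -1' && python3 -m handwheel '0 0 0 0 0 0 0.3;0 0 0 0 0 0 0.7;0 0 0 0 0 0 1;0 0 0 0 0 0 1;0 0 0 0 0 0 1;0 0 0 0 0 0 1;0 0 0 0 0 0 1;0 0 0 0 0 0 1' 35; python3 -c "
from look import *
s=robot.state();print(s)
print(R.from_rotvec(s['orientation']).as_matrix())"
```

```text
t: 5.35
eef_pos: [0.4553, 0.3439, 0.0363]
orientation: [1.627, 2.687, 0.001]
ft_force: [0.0, -0.7, 0.1]
opening: 0.0939
grip_force: 0.0
t: 6.02
eef_pos: [0.4528, 0.3427, 0.0327]
orientation: [-1.626, -2.685, 0.007]
ft_force: [0.4, -0.2, 0.1]
opening: 0.0444
grip_force: 0.0
{'t': 6.0167, 'joints': array([ 0.4485,  0.2677,  1.8625, -0.0002,  1.0163, -0.0336]), 'qvel': array([-0.0002, -0.0003, -0.0008, -0.002 ,  0.0001, -0.0008]), 'effort': array([  0.0032, -37.1858, -26.1568,   0.0624,   0.03  ,  -0.0002]), 'eef_pos': array([0.4528, 0.3427, 0.0327]), 'orientation': array([-1.6255, -2.6854,  0.0066]), 'ft_force': array([ 0.4431, -0.1537,  0.0512]), 'wrist_torque': array([-0.0269, -0.1736,  0.0091]), 'grip_force': 0.0, 'opening': 0.04436262724579069}
[[-0.4637  0.886  -0.0043]
 [ 0.886   0.4637 -0.0023]
 [ 0.     -0.0049 -1.    ]]
```

```bash
python3 -m handwheel '0 0.0045 -0.005 0 0 0 1;0 0.0045 -0.005 0 0 0 1;0 0.0045 -0.005 0 0 0 1;0 0.0045 -0.005 0 0 0 1;0 0.0045 -0.005 0 0 0 1;0 0.0045 -0.005 0 0 0 1;0 0.0045 -0.005 0 0 0 1;0 0.0045 -0.005 0 0 0 1;0 0.0045 -0.005 0 0 0 1;0 0.0045 -0.005 0 0 0 1'
python3 - <<'E'
from look import *
s=robot.state();print(s["opening"],s["grip_force"],s["ft_force"],s["wrist_torque"],s["eef_pos"])
E
```

```text
t: 6.85
eef_pos: [0.4561, 0.3444, 0.0366]
orientation: [-1.626, -2.686, 0.004]
ft_force: [2.3, 0.2, 5.3]
opening: 0.0004
grip_force: 2.7
0.0003846642889075881 2.6803250930970535 [2.3036 0.2005 5.2811] [ 0.0042 -0.3117 -0.0119] [0.4561 0.3444 0.0366]
```

Run:
```python
from look import *
p=snapshot("wrist"); q=snapshot("side"); r=snapshot("scene")
a=np.hstack([p["img"][60:420,120:560],cv2.resize(q["img"][150:330,180:360],(360,360))]); cv2.imwrite("pics/g1.png",a)
s=robot.state();print(s["opening"],s["grip_force"],s["ft_force"])
```

```text
0.000606443655541961 2.684313057688996 [1.1164 0.1053 6.0642]
```

View pics/g1.png

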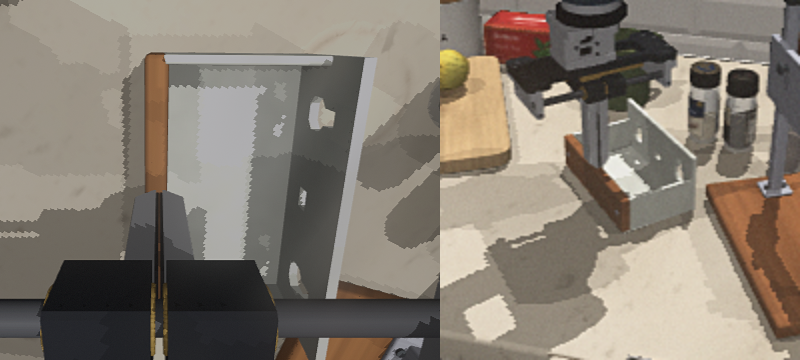

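The fingers look as if they are closed right at the rail (crop column 158) but no 12 mm thickness shows between them, so I'll check this with projections before moving.

Run:
```python
from look import *
s=robot.state();p=snapshot("wrist"); q=snapshot("side"); c=cam(p,s);cq=cam(q)
M=R.from_rotvec(s["orientation"]).as_matrix(); print(s["eef_pos"],M[:,2],s["opening"],s["grip_force"],s["ft_force"],s["effort"])
tip=s["eef_pos"]+M[:,2]*.025
for n,X in [("rail end",(.4184,.414,.044)),("rail mid top",(.4551,.3437,.044)),("tip",tip),("tcp",s["eef_pos"])]: print(n,proj(c,X),proj(cq,X))
pt=proj(cq,s["eef_pos"]); im=q["img"][170:270,210:330].copy()
im=cv2.resize(im,(720,600),interpolation=cv2.INTER_CUBIC)
for X,col in [(tip,(0,0,255)),(s["eef_pos"],(0,255,0)),((.4551,.3437,.044),(255,0,0))]:
    u=(proj(cq,X)-[210,170])*6; cv2.circle(im,tuple(int(v) for v in u),4,col,-1)
cv2.imwrite("pics/g2.png",im)
```

```text
[0.4561 0.3444 0.0366] [-0.0022 -0.0013 -1.    ] 0.000606443655541961 2.684313057688996 [1.1164 0.1053 6.0642] [  0.2111 -34.0629 -23.201    0.0985   0.3356  -0.0003]
rail end [275.5211 114.9423] [243.6806 216.4071]
rail mid top [275.7768 267.9588] [257.506  231.7299]
tip [278.271  245.2466] [258.3147 242.9411]
tcp [278.172  261.9144] [258.0423 234.1947]
```

View pics/g2.png

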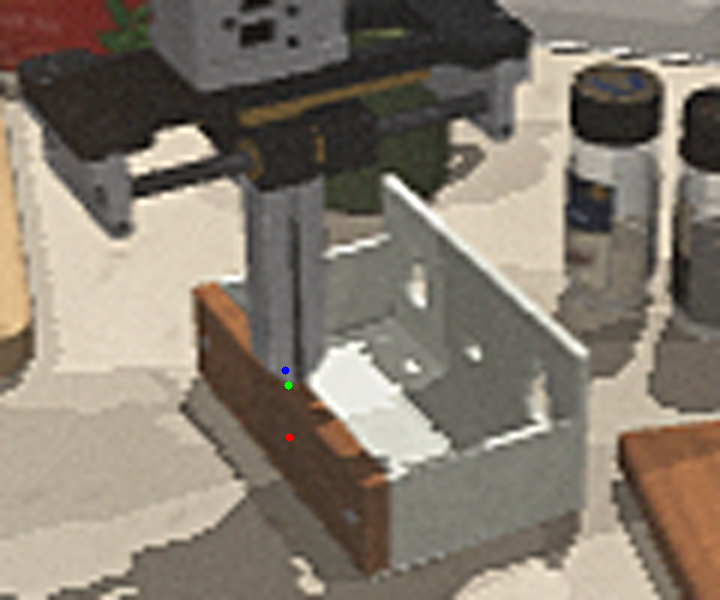

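The side view shows the fingertips standing on the rail's top edge (crop 285,380), about 32 mm above where "tip = TCP + 25 mm" would put them. The wrist view agrees: the tips show at row 252, where I expected about 231. The 6 N upward force also fits tips resting on the rail, so they must end near TCP height. I'll open, go lower and check.

```bash
python3 -m handwheel '0 0 -0.012 0 0 0 -1;0 0 -0.012 0 0 0 -1;0 0 -0.012 0 0 0 -1;0 0 -0.012 0 0 0 -1;0 0 -0.012 0 0 0 -1;0 0 -0.012 0 0 0 -1;0 0 -0.012 0 0 0 -1;0 0 -0.012 0 0 0 -1;0 0 -0.012 0 0 0 -1;0 0 -0.012 0 0 0 -1'
python3 - <<'E'
from look import *
s=robot.state();p=snapshot("wrist");q=snapshot("side"); c=cam(p,s)
print(s["opening"],s["ft_force"],s["eef_pos"])
M=R.from_rotvec(s["orientation"]).as_matrix()
for n,X in [("rail end",(.4184,.414,.044)),("rail end2",(.4918,.2735,.044))]: print(n,proj(c,X),proj(cam(q),X))
cq=cam(q); im=cv2.resize(q["img"][160:260,210:310],(600,600),interpolation=cv2.INTER_CUBIC)
for z,col in [(.025,(0,0,255)),(-.007,(0,255,0))]:
  for y in (-.047,.047):
    u=(proj(cq,s["eef_pos"]+M@[0,y,z])-[210,160])*6; cv2.circle(im,tuple(int(v) for v in u),4,col,-1)
cv2.imwrite("pics/g3.png",im)
E
```

```text
t: 7.93
eef_pos: [0.4553, 0.344, 0.0429]
orientation: [-1.626, -2.685, 0.006]
ft_force: [-0.6, -0.0, -0.1]
opening: 0.0636
grip_force: 0.0
0.06363328005040454 [-0.5824 -0.0257 -0.0873] [0.4553 0.344  0.0429]
rail end [277.6184 114.6705] [243.6806 216.4071]
rail end2 [277.7284 381.4805] [273.3307 249.2418]
```

View pics/g3.png

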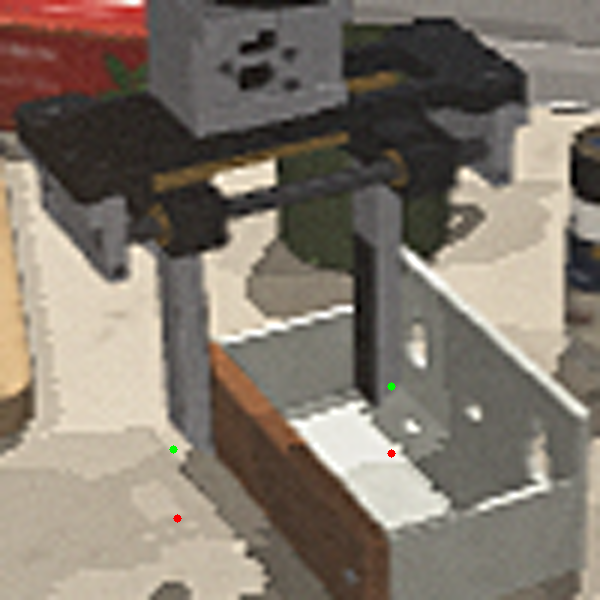

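Confirmed: the fingertips end at (195,450) and (370,400), about 7 mm behind the nominal TCP. The tray stands undisturbed between them, so I'll go 36 mm lower and close.

```bash
python3 -m handwheel '0 0 0.03 0 0 0 -0.3;0 0 0.06 0 0 0 -0.3;0 0 0.06 0 0 0 -0.3;0 0 0.06 0 0 0 -0.3;0 0 0.06 0 0 0 -0.3;0 0 0.06 0 0 0 -0.3;0 0 0.06 0 0 0 -0.3' && python3 -c "
from look import *
s=robot.state();print(s['opening'],s['ft_force'],s['eef_pos'])"
```

```text
t: 8.62
eef_pos: [0.456, 0.3444, 0.0081]
orientation: [-1.626, -2.686, 0.004]
ft_force: [-0.1, 0.4, 0.9]
opening: 0.0613
grip_force: 0.0
0.06126037568008569 [-0.1184  0.3732  0.9011] [0.456  0.3444 0.0081]
```

```bash
python3 -m handwheel '0 0 0 0 0 0 1;0 0 0 0 0 0 1;0 0 0 0 0 0 1;0 0 0 0 0 0 1;0 0 0 0 0 0 1;0 0 0 0 0 0 1;0 0 0 0 0 0 1;0 0 0 0 0 0 1;0 0 0 0 0 0 1;0 0 0 0 0 0 1;0 0 0 0 0 0 1;0 0 0 0 0 0 1' 35
```

```text
t: 9.62
eef_pos: [0.4551, 0.3438, 0.007]
orientation: [-1.626, -2.685, 0.007]
ft_force: [-0.7, -1.4, 3.4]
opening: 0.0121
grip_force: 35.0
```

```bash
python3 -m handwheel '0 0 -0.02 0 0 0 1;0 0 -0.06 0 0 0 1;0 0 -0.12 0 0 0 1;0 0 -0.18 0 0 0 1;0 0 -0.24 0 0 0 1;0 0 -0.27 0 0 0 1;0 0 -0.27 0 0 0 1;0 0 -0.27 0 0 0 1;0 0 -0.27 0 0 0 1'
python3 - <<'E'
from look import *
s=robot.state(); print(s["eef_pos"],s["ft_force"],s["wrist_torque"],s["opening"],s["grip_force"])
P={n:snapshot(n) for n in ["scene","side"]}
for n in P: cv2.imwrite(f"pics/raw_{n}1.png",P[n]["img"])
A=cv2.resize(P["scene"]["img"][130:210,290:425],None,fx=5,fy=5,interpolation=cv2.INTER_CUBIC)
B=cv2.resize(P["side"]["img"][150:270,335:415],None,fx=5,fy=5,interpolation=cv2.INTER_CUBIC)
H=600; A=cv2.copyMakeBorder(A,0,H-A.shape[0],0,0,cv2.BORDER_CONSTANT)
im=np.hstack([A[:, :675],B])[:, :1075]; im=cv2.resize(im,None,fx=.74,fy=.74,interpolation=cv2.INTER_AREA); print(im.shape); cv2.imwrite("pics/pins.png",im)
E
```

```text
t: 10.37
eef_pos: [0.4542, 0.3436, 0.1665]
orientation: [-1.624, -2.683, 0.012]
ft_force: [-1.4, -0.4, -5.3]
opening: 0.0117
grip_force: 35.0
[0.4542 0.3436 0.1665] [-1.3819 -0.406  -5.3099] [-0.1041  0.079   0.0304] 0.011697494959072071 34.993228912353516
(444, 796, 3)
```

View pics/pins.png

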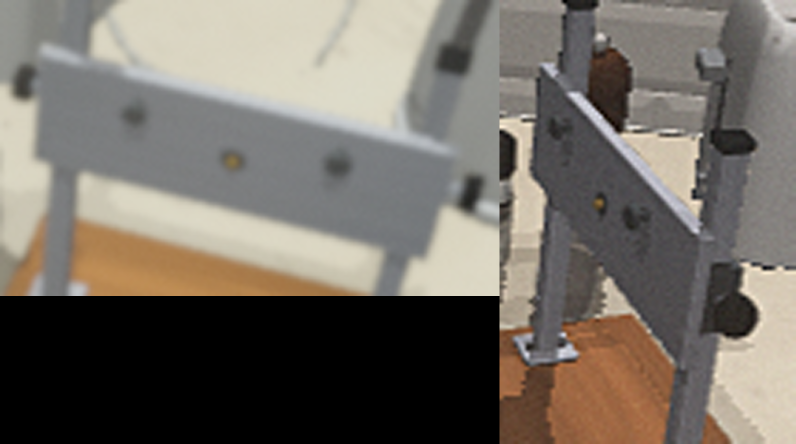

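The rail crop shows the pin heads at scene pixels (326,160) and (381,174) and the brass catch at (353,173). In the side view they are at (350,183), (371,208) and (362,205). I'll fit the stand pose and pin height to these.

```bash
cat > fit.py <<'E'
from look import *
from scipy.optimize import least_squares
S={"scene":{"pl":(326.2,160.5),"pr":(381.4,174.3),"b":(352.7,173.2),"tl":(301.4,146.2),"tr":(411.6,172.4),"bl":(300.3,172.7),"br":(405.7,199.7)},
"side":{"pl":(350.5,183.5),"pr":(370.8,207.8),"b":(362.2,204.9),"tl":(345.9,170.3),"tr":(388.4,214.9),"bl":(344.1,198.1),"br":(383.8,247.8)}}
L={"pl":(-.0103,.05,0),"pr":(-.0103,-.05,0),"b":(-.004,0,-.021),"tl":(0,.102,.016),"tr":(0,-.102,.016),"bl":(0,.102,-.056),"br":(0,-.102,-.056)}
P={n:snapshot(n) for n in S}; C={n:cam(P[n]) for n in S}
def W(q,l): c,s=np.cos(q[2]),np.sin(q[2]); return np.array([q[0]+c*l[0]-s*l[1],q[1]+s*l[0]+c*l[1],q[3]+l[2]])
def res(q,cams=S): return np.concatenate([proj(C[n],W(q,L[k]))-S[n][k] for n in cams for k in L])
for cams in (["scene","side"],["scene"],["side"]):
    r=least_squares(lambda q:res(q,cams),[.667,.23,.23,.195],loss="soft_l1"); print(cams,r.x,np.degrees(r.x[2]),np.sqrt(np.mean(res(r.x,cams)**2)))
    if len(cams)==2: print(res(r.x,cams).reshape(2,-1,2).round(1))
E
python3 fit.py
```

```text
['scene', 'side'] [0.6665 0.2297 0.1816 0.1989] 10.403100808246634 1.345793229929201
[[[-0.  -0. ]
  [-0.1  0.3]
  [ 0.   0.6]
  [-0.5 -3. ]
  [ 2.7 -0.8]
  [-1.2 -0.4]
  [-0.3  0.9]]

 [[-0.3  0.8]
  [-0.6  0.8]
  [-0.6  0.1]
  [ 0.7 -4. ]
  [ 1.4  0.1]
  [-0.2 -1.7]
  [ 0.2  2.6]]]
['scene'] [0.6798 0.234  0.1927 0.1856] 11.038618490112402 0.8590109260787555
['side'] [0.6786 0.2739 0.2059 0.173 ] 11.79475034958532 0.9015531711543922
```

Run:
```python
from look import *
s=robot.state(); print(R.from_rotvec(s["orientation"]).as_matrix())
y=np.radians(10.6); plan([.5348,.2051,.172],down(y))
```

```text
[[-0.4637  0.886  -0.0079]
 [ 0.886   0.4636 -0.0039]
 [ 0.0002 -0.0088 -1.    ]]
shift [-0.2667  0.0112 -0.0091] turn [-0.0112  0.0014  0.3783] mm 160.26486917499645 rows>= 3.8432822344123845
```

```bash
python3 -m handwheel '-0.06 0.002 -0.009 -0.005 0 0.1 1;-0.12 0.005 -0.009 -0.005 0 0.2 1;-0.18 0.008 -0.009 -0.005 0 0.3 1;-0.23 0.01 -0.009 -0.005 0 0.378 1;-0.2667 0.011 -0.009 -0.005 0 0.378 1;-0.2667 0.011 -0.009 -0.005 0 0.378 1;-0.2667 0.011 -0.009 -0.005 0 0.378 1;-0.2667 0.011 -0.009 -0.005 0 0.378 1;-0.2667 0.011 -0.009 -0.005 0 0.378 1'
python3 - <<'E'
from look import *
s=robot.state(); M=R.from_rotvec(s["orientation"]).as_matrix(); print(s["eef_pos"],M[:,1],np.degrees(np.arctan2(M[1,1],M[0,1])),s["ft_force"])
P={n:snapshot(n) for n in ["scene","side","wrist"]}
for n in P:
    c=cam(P[n],s)
    for t,l in [("shelf_front",(0,.0,.015)),("catch_hole",(0,.089,-.023)),("shelf_back",(0,.089,-.027))]:
        m=mark_of(P[n],t); print(n,t,proj(c,s["eef_pos"]+M@l),[(np.round(a["location"],1),round(a["conf"],2)) for a in m][:2])
A=cv2.resize(P["scene"]["img"][130:250,270:430],None,fx=2.5,fy=2.5,interpolation=cv2.INTER_CUBIC)
B=cv2.resize(P["side"]["img"][150:270,280:440],None,fx=2.5,fy=2.5,interpolation=cv2.INTER_CUBIC)
W=cv2.resize(P["wrist"]["img"][100:420],(525,300))
for n in P: cv2.imwrite(f"pics/raw_{n}2.png",P[n]["img"])
im=np.zeros((600,800,3),np.uint8); im[:300,:400]=A; im[:300,400:]=B; im[300:,:525]=W; cv2.imwrite("pics/pre.png",im)
E
```

```text
t: 11.32
eef_pos: [0.5351, 0.2065, 0.1737]
orientation: [-2.004, -2.418, 0.003]
ft_force: [-0.0, 0.3, -3.7]
opening: 0.0117
grip_force: 35.0
[0.5351 0.2065 0.1737] [ 0.9827  0.1855 -0.0018] 10.687613107918638 [-0.0382  0.2706 -3.7448]
scene shelf_front [330.9978 232.0448] [(array([332.1, 219.5]), 0.96)]
scene catch_hole [347.4162 180.7941] [(array([347.5, 182.2]), 0.94)]
scene shelf_back [347.6997 179.1209] [(array([345.2, 177.9]), 0.76)]
side shelf_front [295.8904 220.4324] [(array([295.2, 205.7]), 0.65)]
side catch_hole [342.1593 198.1879] [(array([341.2, 198. ]), 0.98)]
side shelf_back [342.3308 196.3144] [(array([339.8, 197.1]), 0.81)]
wrist shelf_front [278.5821 251.5607] [(array([279.3, 272.8]), 0.73)]
wrist catch_hole [458.2313 281.3247] [(array([457.5, 280.3]), 0.93)]
wrist shelf_back [462.1266 285.1699] [(array([465. , 290.2]), 0.6)]
```

View pics/pre.png

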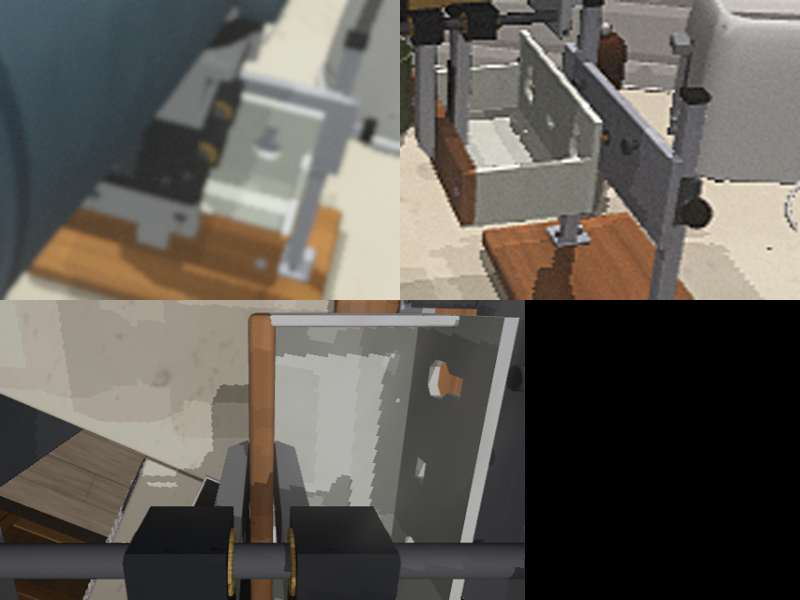

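The shelf is held level in front of the rail. The catch-hole marks agree with my model to about 1 px in all three views. The wrist view shows the left pin head as a dark blob near full-frame (549,183), so I'll measure that numerically.

```bash
cat fit.py | sed '/^for cams/,$d' > fitbase.py
python3 - <<'E'
from fitbase import *
s=robot.state(); M=R.from_rotvec(s["orientation"]).as_matrix()
p=snapshot("wrist"); c=cam(p,s); g=cv2.cvtColor(p["img"],cv2.COLOR_BGR2GRAY)
for q in ([.6665,.2297,np.radians(10.6),.199],[.6665,.2297,np.radians(10.6),.195]):
    print("head front",proj(c,W(q,(-.0103,.05,0))),"head back",proj(c,W(q,(-.0065,.05,0))),"top corner",proj(c,W(q,(0,.102,.016))))
print(g[165:200:2,532:560:1])
E
```

```text
head front [549.7448 183.6757] head back [558.169  183.6779] top corner [638.6177  54.369 ]
head front [543.5793 181.8628] head back [551.8112 181.8649] top corner [628.6337  55.7522]
[[169 168 169 168 169 168 168 168 168 169 171 177 112  54  57  58  58  58
   56  55  53  53  53  51  52  52  52  51]
 [168 169 168 168 168 168 169 168 168 170 173 159  97  51  42  40  42  43
   42  41  40  46  53  56  53  51  47  38]
 [168 169 168 169 168 168 169 169 169 171 177 116  48  40  40  38  38  35
   34  38  46  47  45  45  55  63  65  63]
 [169 168 168 168 168 168 168 169 170 173 156  87  38  39  39  39  37  35
   34  32  28  39  49  49  49  66  70  69]
 [169 169 168 169 168 168 169 169 171 177 117  49  38  39  39  38  34  33
   34  32  30  29  38  49  51  49  68  73]
 [168 168 168 169 169 169 169 170 173 155  86  37  39  39  36  37  35  33
   32  31  30  30  28  37  50  51  51  70]
 [168 168 168 168 168 168 170 171 176 135  65  39  39  38  36  34  35  31
   33  30  29  29  27  30  49  53  50  70]
 [169 168 168 168 169 169 170 172 180 110  34  38  37  37  35  35  32  32
   29  28  28  27  26  
[... 490 characters left out ...]
169 169 170 171 172 173 180 113  38  36  37  35  33  32  31  31  29  29
   28  28  32  40  43  42  51  56  59  60]
 [169 169 170 171 172 176 161  97  53  48  37  33  33  32  30  30  28  30
   32  35  38  40  43  49  52  53  53  53]
 [169 170 171 171 173 178 124  61  53  56  54  54  41  33  29  29  29  30
   31  34  37  38  38  39  40  40  47  50]
 [170 170 171 172 175 161  95  51  56  55  54  53  53  53  53  54  52  53
   53  52  52  50  51  50  49  48  50  50]
 [171 172 172 173 178 125  63  54  56  57  54  52  52  52  52  52  52  53
   52  51  51  51  50  49  48  51  51  50]
 [171 171 172 175 160  94  51  53  56  54  52  52  52  53  53  52  52  52
   52  52  52  50  49  48  49  50  52  50]]
```

Run:
```python
from fitbase import *
s=robot.state(); p=snapshot("wrist"); c=cam(p,s); a=np.linspace(0,6.28,90)
print("observed rows 166-194, max col 555.5")
for x,y,z in [(.6665,.2297,.199),(.6665,.2297,.195),(.6665,.2297,.203),(.6665,.2317,.199),(.6685,.2297,.199)]:
    e=np.array([proj(c,W([x,y,np.radians(10.6),z],(-.0103,.05+.0065*np.cos(t),.0065*np.sin(t)))) for t in a]); print(x,y,z,e.min(0),e.max(0))
r=least_squares(lambda q:[v for n in S for k in("pl","pr","b") for v in proj(C[n],W(q,L[k]))-S[n][k]],[.667,.23,.2,.195]);print(r.x,np.degrees(r.x[2]),r.fun)
m=mark_of(p,"catch_hole");print(m[0]["location"],proj(c,s["eef_pos"]+R.from_rotvec(s["orientation"]).apply((0,.089,-.023))))
```

```text
observed rows 166-194, max col 555.5
0.6665 0.2297 0.199 [539.5407 169.2321] [560.9774 198.134 ]
0.6665 0.2297 0.195 [533.8285 167.7399] [554.2975 195.9946]
0.6665 0.2297 0.203 [545.5151 170.796 ] [567.9899 200.3754]
0.6665 0.2317 0.199 [541.1874 164.8714] [562.8368 193.9043]
0.6685 0.2297 0.199 [543.5708 170.0459] [565.3253 198.9239]
[0.6672 0.23   0.187  0.1996] 10.713713302972357 [ 0.0147 -0.455   0.0094 -0.3568  0.0773  0.0787 -0.1354  0.4314 -0.0752
  0.4048 -0.2939 -0.2239]
[459.4, 277.8] [458.2343 281.3253]
```

```bash
cat > rel.py <<'E'
from look import *
ST=np.array([.667,.2302]); YAW=np.radians(10.7); PZ=.198
def rel(quiet=False):
    s=robot.state(); M=R.from_rotvec(s["orientation"]).as_matrix(); c,sn=np.cos(YAW),np.sin(YAW)
    b=s["eef_pos"]+M@[0,.089,.007]; d=b[:2]-ST; F=s["ft_force"]
    print("shelf in stand: x %.1f y %.1f z-entry %.1f mm"%tuple(1e3*np.array([c*d[0]+sn*d[1],-sn*d[0]+c*d[1],b[2]-(PZ-.034)])),
     "yaw %.2f pitch %.2f roll %.2f"%(np.degrees(np.arctan2(M[1,1],M[0,1])-YAW),np.degrees(M[2,1]),np.degrees(M[2,0])),
     "F stand x %.1f y %.1f z %.1f"%(c*F[0]+sn*F[1],-sn*F[0]+c*F[1],F[2]),"T",s["wrist_torque"],"grip",s["opening"],s["t"])
if __name__=="__main__": rel()
E
python3 rel.py
```

```text
shelf in stand: x -44.4 y -0.0 z-entry 3.2 mm yaw -0.09 pitch -0.04 roll -0.05 F stand x -0.0 y 0.5 z -3.4 T [-0.0872  0.0997  0.0625] grip 0.01170200355360912 12.2667
```

```bash
python3 -m handwheel '0 0.015 0.005 0 0 0 1;0 0.03 0.005 0 0 0 1;0 0.045 0.005 0 0 0 1;0 0.052 0.005 0 0 0 1;0 0.052 0.005 0 0 0 1;0 0.052 0.005 0 0 0 1;0 0.052 0.005 0 0 0 1'
python3 - <<'E'
import rel; from fitbase import *
rel.rel(); s=robot.state(); p=snapshot("wrist"); c=cam(p,s); M=R.from_rotvec(s["orientation"]).as_matrix()
b=proj(c,s["eef_pos"]+M@[.05,.089,-.027]); h=proj(c,W([.667,.2302,rel.YAW,.198],(-.0103,.05,0))); print("keyhole",b,"head",h)
q=[snapshot(n) for n in ("scene","side")]
u=[proj(cam(a),s["eef_pos"]+M@[-.05,.089,-.027]) for a in q]
print(u)
crop=lambda I,u,w,f: cv2.resize(cv2.getRectSubPix(I,(w,w),tuple(map(float,u))),(f,f),interpolation=cv2.INTER_CUBIC)
cv2.imwrite("pics/key.png",np.hstack([crop(p["img"],b,110,400),crop(q[0]["img"],u[0],60,400)]))
cv2.imwrite("pics/raw_w3.png",p["img"])
g=cv2.cvtColor(p["img"],cv2.COLOR_BGR2GRAY); x,y=b.round().astype(int); print(x,y); print(g[y-30:y+31:4,x-40:min(x+44,560):3])
E
```

```text
t: 12.85
eef_pos: [0.5664, 0.2114, 0.1711]
orientation: [-2.006, -2.417, 0.002]
ft_force: [0.2, -0.2, -4.4]
opening: 0.0115
grip_force: 35.0
shelf in stand: x -13.5 y 0.0 z-entry 0.2 mm yaw -0.08 pitch -0.05 roll -0.05 F stand x 0.3 y 0.9 z -3.7 T [-0.0317  0.0286 -0.0177] grip 0.011444509433537045 12.95
keyhole [478.2092 183.9546] head [484.9468 184.0488]
[array([380.6709, 175.702 ]), array([368.8101, 208.966 ])]
478 184
[[111 111  75  73  71  70  68  67  65  65  64  64  63  65  64  62  63  64
   65  66  67  67  69  70  72  75  75  76]
 [112 112  74  72  70  68  67  66  65  64  64  63  64  63  62  62  64  65
   65  67  66  68  70  72  73  76  75  76]
 [111 106  74  72  70  68  68  66  65  64  63  63  64  64  64  64  66  66
   66  68  67  71  72  72  74  75  76  77]
 [112  86  72  71  68  67  66  75  87 100 116 118  50  64  64  65  65  66
   66  68  70  70  72  74  75  74  75  76]
 [112  82  73  72  68  68  66  78  87  82 112  50  49  63  64  65  65  67
   68  68  69  72  73  74  75  76  77  79]
 [112  72  72  69  68  68  65 105 104 174 128  53  52  45  65  65  65  67
   68  68  70  
[... 498 characters left out ...]
 76  70  66  66  66  66  69 178 181 116  62  53  54  56  41  43  48  58
   70  74  75  75  76  77  78  79  80  81]
 [ 68  70  68  67  67  67  65 175 176 177 124  55  56  58  58  58  59  62
   73  74  74  75  77  79  78  79  81  81]
 [ 70  69  67  66  67  66  66  68 114 113 112  77  67  68  67  81  81  83
   74  74  74  76  76  78  78  79  81  82]
 [ 70  69  68  67  67  67  66  66  67  67  77  68  69  68  69  71  71  76
   73  75  75  76  78  78  79  81  81  81]
 [ 69  68  67  66  65  67  67  67  67  67  68  67  69  69  70  71  72  73
   74  75  76  76  78  78  80  81  82  78]
 [ 68  67  68  67  67  67  68  69  67  66  69  69  70  71  70  71  72  73
   74  75  76  76  78  79  81  81  83 139]]
```

View pics/key.png

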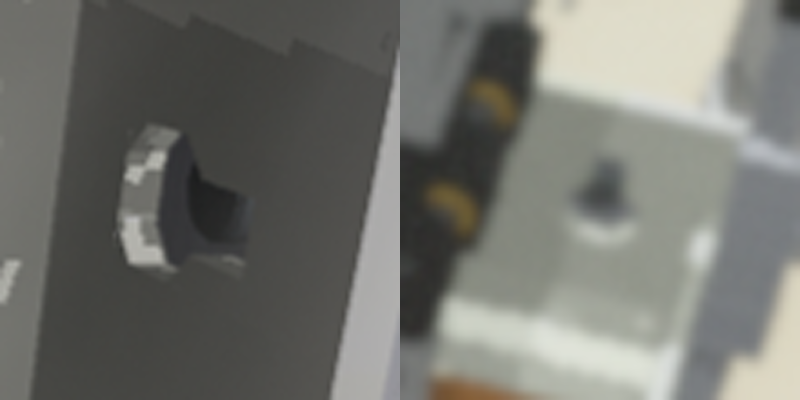

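The wrist crop shows the dark left pin head inside the keyhole at about (215,205). The scene crop shows the right head centred in its hole at about (603,200). Now I'll ease it forward.

```bash
python3 -m handwheel '0 0.003 0 0 0 0 1;0 0.006 0 0 0 0 1;0 0.009 0 0 0 0 1;0 0.009 0 0 0 0 1;0 0.009 0 0 0 0 1' >/dev/null; python3 rel.py
```

```text
shelf in stand: x -7.7 y -0.0 z-entry 0.2 mm yaw -0.09 pitch -0.04 roll -0.05 F stand x -0.6 y 0.7 z -3.6 T [-0.0517  0.0784  0.0407] grip 0.0120740892204083 13.5167
```

```bash
python3 -m handwheel '0 0.002 0 0 0 0 1;0 0.004 0 0 0 0 1;0 0.0055 0 0 0 0 1;0 0.0055 0 0 0 0 1;0 0.0055 0 0 0 0 1' >/dev/null; python3 rel.py
```

```text
shelf in stand: x -5.1 y 0.0 z-entry 0.0 mm yaw -0.08 pitch -0.12 roll -0.05 F stand x -3.2 y 1.0 z -2.0 T [-0.1678  0.6954 -0.0003] grip 0.012093529434670975 13.9333
```

```bash
python3 -m handwheel '0 0.0015 0 0 0 0 1;0 0.003 0 0 0 0 1;0 0.003 0 0 0 0 1;0 0.003 0 0 0 0 1' >/dev/null; python3 rel.py
```

```text
shelf in stand: x -3.6 y 0.1 z-entry -0.1 mm yaw -0.08 pitch -0.17 roll -0.05 F stand x -6.7 y -0.1 z -1.1 T [-0.2253  1.0334  0.0395] grip 0.011748044497544494 14.2667
```

```bash
python3 -m handwheel '0 0.001 -0.001 0 0 0 1;0 0.0015 -0.002 0 0 0 1;0 0.0015 -0.002 0 0 0 1;0 0.0015 -0.002 0 0 0 1' >/dev/null; python3 rel.py
```

```text
shelf in stand: x -3.4 y 0.1 z-entry 0.1 mm yaw -0.08 pitch -0.29 roll -0.05 F stand x -5.9 y -0.9 z -3.1 T [-0.3382  1.225   0.055 ] grip 0.011867316126313173 14.6
```

```bash
python3 -m handwheel '0 0.002 0 -0.003 0 0 1;0 0.004 0 -0.003 0 0 1;0 0.004 0 -0.003 0 0 1;0 0.004 0 -0.003 0 0 1' >/dev/null; python3 rel.py
```

```text
shelf in stand: x -2.4 y -0.3 z-entry -0.1 mm yaw -0.05 pitch -0.37 roll -0.11 F stand x -12.7 y -2.6 z -0.0 T [-0.6689  1.9598  0.1084] grip 0.011753678008117488 14.9333
```

```bash
python3 -m handwheel '0 0 0.002 0 0 0 1;0 0 0.004 0 0 0 1;0 0 0.006 0 0 0 1;0 0 0.008 0 0 0 1;0 0 0.008 0 0 0 1' >/dev/null; python3 rel.py
```

```text
shelf in stand: x -2.1 y 0.2 z-entry -4.4 mm yaw -0.03 pitch -0.30 roll -0.06 F stand x -12.9 y -0.8 z 1.8 T [-0.4549  1.9265  0.1933] grip 0.011796965630715283 15.35
```

```bash
python3 -m handwheel '0 -0.001 0.002 0 0 0 1;0 -0.001 0.004 0 0 0 1;0 -0.001 0.006 0 0 0 1;0 -0.001 0.006 0 0 0 1' >/dev/null; python3 rel.py
```

```text
shelf in stand: x -2.2 y 0.4 z-entry -7.7 mm yaw -0.04 pitch -0.22 roll -0.03 F stand x -10.0 y 0.3 z 0.3 T [-0.1845  1.6457  0.2008] grip 0.011247213013771585 15.6833
```

```bash
python3 -m handwheel '0 0 0.003 0 0 0 1;0 0 0.006 0 0 0 1;0 0 0.009 0 0 0 1;0 0 0.0115 0 0 0 1;0 0 0.0115 0 0 0 1;0 0 0.0115 0 0 0 1' >/dev/null; python3 rel.py
```

```text
shelf in stand: x -2.1 y 0.4 z-entry -14.7 mm yaw -0.02 pitch -0.20 roll -0.04 F stand x -10.1 y 0.4 z 0.7 T [-0.2298  1.5468  0.2507] grip 0.01214703588268148 16.1833
```

```bash
python3 -m handwheel '0 0 0.002 0 0 0 1;0 0 0.004 0 0 0 1;0 0 0.004 0 0 0 1;0 0 0.004 0 0 0 1' >/dev/null; python3 rel.py
```

```text
shelf in stand: x -2.0 y 0.4 z-entry -16.5 mm yaw -0.02 pitch -0.21 roll -0.05 F stand x -12.1 y 0.1 z 2.4 T [-0.2635  1.8226  0.2213] grip 0.011748977454743277 16.5167
```

```bash
python3 -m handwheel '0 -0.001 0.001 0 0 0 1;0 -0.001 0.002 0 0 0 1;0 -0.001 0.002 0 0 0 1;0 -0.001 0.002 0 0 0 1' >/dev/null; python3 rel.py
```

```text
shelf in stand: x -2.0 y 0.4 z-entry -16.5 mm yaw -0.02 pitch -0.12 roll -0.05 F stand x -12.4 y 0.3 z 5.6 T [-0.3716  1.8557  0.2008] grip 0.011607298555821178 16.85
```

```bash
python3 -m handwheel '0 -0.002 0 0 0 0 1;0 -0.005 0 0 0 0 1;0 -0.005 0 0 0 0 1;0 -0.005 0 0 0 0 1' >/dev/null; python3 rel.py
python3 - <<'E'
from look import *
for n in ("side","scene"):
    q=snapshot(n); print(n,[(a["location"],round(a["conf"],2)) for a in mark_of(q,"catch_hole")])
    s=robot.state(); M=R.from_rotvec(s["orientation"]).as_matrix()
    u=proj(cam(q),s["eef_pos"]+M@[0,.089,-.023]); print(u); x,y=u.round().astype(int)
    I=q["img"].astype(int); print((I[y-6:y+7,x-6:x+7,2]-I[y-6:y+7,x-6:x+7,0]))
E
```

```text
shelf in stand: x -2.7 y 0.1 z-entry -16.4 mm yaw -0.09 pitch 0.24 roll -0.03 F stand x -0.9 y 1.0 z 0.2 T [ 0.1779 -0.0327  0.1213] grip 0.011930353484759987 17.1833
side [([364.5, 203.5], 0.96)]
[362.2916 204.9756]
[[ 6  9  3  7  6  7  6  8  5  9 11  6  4]
 [ 6  7  5  7  7  8  9  7  5  3  6  8  6]
 [11  9  8  3  8  9  8  8  5  8  6  4  8]
 [ 4  7  6  6  5  8  6  9  4  4  5  8 10]
 [ 6  6  6  6  5  4 11  6  3  7  5  6  5]
 [ 7  9  9 12 18 16  7  6  6  7  7  6  8]
 [ 4  4  5 11 31 30  5  4  8  7  8  5 12]
 [ 3  6  8  6  9 24  4  4  7  6  8  6  9]
 [ 5 10  7  4  9  9  7  7  5  6  8  4  0]
 [ 9  8  7  8  8  4  9  6  7  8 11  5  3]
 [10  8  6  8  4  6  6  9  7  7  7  7  2]
 [ 4  7  8  6  5  5  7 10  6  8  8  6  4]
 [ 5  6  7  3  4  1  6  8  6  2  6 10  9]]
scene [([352.7, 172.3], 0.95)]
[352.6626 173.2653]
[[ 0 -2 -2 -1 -1 -2 -1  0 -1 -1  0  0  0]
 [-1 -2 -1 -1 -2  0 -1 -1 -2  0 -1  0  0]
 [-1 -3 -1 -2 -2 -2 -1 -2 -2 -2  0  1  1]
 [-1 -2 -3 -1 -1 -1 -1 -2 -1  0  0  2  2]
 [-3  0 -1 -1 -2 -2 -1 -3 -2 -1 -1  1  0]
 [ 0 -3 -1 -3  0 -1 -1 -1 -2 -1 -1 -2  0]
 [ 0  0  0 -1 -1 -2 -1  1 -1  3  1  0 -1]
 [ 1  1 -2  1 -1  1 -2  2  1  0  1  1  2]
 [-1 -2  0  0  0  2  0  0  2  0 -1  0  2]
 [-1  0  0 -2  1  1 -1 -1  2  4  4  2  2]
 [-1  0 -2 -2 -4  0  1  0  8 17 21 15 10]
 [-1 -1 -2  1 -1 -2  0  2 17 36 42 41 33]
 [ 0  0  2  0  3 -1  3  4 24 41 48 49 49]]
```

The push has fallen to zero with the shelf still at the bottom stop, and brass shows in the hole at side pixel (361,205), so the catch has clicked in. Releasing now.

```bash
python3 -m handwheel '0 0 0 0 0 0 0.6;0 0 0 0 0 0 0.4;0 0 0 0 0 0 0.2;0 0 0 0 0 0 0.2;0 0 0 0 0 0 0.2;0 0 0 0 0 0 0.2;0 0 0 0 0 0 0.2;0 0 0 0 0 0 0.2' ; python3 rel.py
```

```text
t: 18.05
eef_pos: [0.576, 0.2131, 0.1536]
orientation: [2.005, 2.416, 0.001]
ft_force: [-0.7, 0.4, -0.1]
opening: 0.0378
grip_force: 0.0
shelf in stand: x -3.6 y -0.0 z-entry -17.3 mm yaw -0.09 pitch 0.10 roll -0.05 F stand x -0.6 y 0.5 z -0.1 T [-0.0247 -0.0968  0.0484] grip 0.03776378093676801 18.05
```

Open and free of contact force. Going straight up, then checking.

```bash
python3 -m handwheel '0 0 -0.03 0 0 0 0.2;0 0 -0.06 0 0 0 0.2;0 0 -0.1 0 0 0 0.2;0 0 -0.16 0 0 0 0.2;0 0 -0.2 0 0 0 0.2;0 0 -0.2 0 0 0 0.2;0 0 -0.2 0 0 0 0.2'; python3 -m handwheel '0 -0.06 0 0 0 0 0.2;0 -0.12 0 0 0 0 0.2;0 -0.18 0 0 0 0 0.2;0 -0.24 0 0 0 0 0.2;0 -0.25 0 0 0 0 0.2;0 -0.25 0 0 0 0 0.2;0 -0.25 0 0 0 0 0.2;0 -0.25 0 0 0 0 0.2'
python3 - <<'E'
from fitbase import *
q=[.667,.2302,np.radians(10.7),.198-.051]
s=robot.state(); print(s["eef_pos"],s["ft_force"])
for n in ("side","scene"):
    p=snapshot(n); c=cam(p); cv2.imwrite(f"pics/raw_{n}9.png",p["img"])
    for t,l in [("shelf",(0,0,0)),("shelf_front",(-.089,0,.022)),("catch_hole",(0,0,.03)),("shelf_back",(0,0,.034))]:
        print(n,t,proj(c,W(q,l)),[(a["location"],round(a["conf"],2)) for a in mark_of(p,t)][:1])
    print([(a["location"],round(a["conf"],2)) for t in("spice_jar","salt_shaker") for a in mark_of(p,t)])
    x,y=proj(c,W(q,(-.002,0,.03))).round().astype(int); I=p["img"].astype(int); print((I[y-5:y+6,x-6:x+7,2]-I[y-5:y+6,x-6:x+7,0]))
E
```

```text
t: 18.63
eef_pos: [0.5766, 0.2134, 0.2755]
orientation: [2.004, 2.414, 0.006]
ft_force: [0.0, -0.7, -0.4]
opening: 0.0377
grip_force: 0.0
t: 19.3
eef_pos: [0.429, 0.1856, 0.2728]
orientation: [2.006, 2.416, 0.0]
ft_force: [-0.5, 0.6, -0.2]
opening: 0.0379
grip_force: 0.0
[0.4292 0.1856 0.2729] [ 0.3855 -0.4382 -0.4394]
side shelf [362.0347 218.3954] [([359.3, 220.1], 0.82)]
side shelf_front [319.2224 213.5466] [([319.8, 216.0], 0.92)]
side catch_hole [363.6586 205.1155] [([363.2, 204.1], 0.93)]
side shelf_back [363.88   203.3049] [([361.1, 203.3], 0.91)]
[([310.1, 218.0], 0.66)]
[[ 8  7  6  8  8  6  4  5  7  6  6  6  8]
 [ 6  6 10 11  5  8  6  8  9  8  7  4  8]
 [ 4  6  5  4  8  8  5  7  7  7  4  7  7]
 [ 8  9  6  8  7  2  2  9  6  9  9  9  8]
 [ 7  5 10 20 14  3  6  7  5  7  4  9  7]
 [ 3  7 13 29 29  4  6  6  8  8 10  5  0]
 [ 9  4  4 10 22  5  7  7  9  6  9  5  2]
 [ 4  9  8  9  4  6  9  5  5  4  4  4  0]
 [ 6 11  4  5  7  6  7  5  7  8  6  6  1]
 [ 2 10  9  6  4  7  5  7  6  5  7  5  3]
 [ 8 10  6 10 11  7 11  5  5  7  7 10 -1]]
scene shelf [350.9451 184.2675] [([351.7, 185.8], 0.92)]
scene shelf_front [339.534  209.3744] [([340.9, 213.9], 0.71)]
scene catch_hole [353.0503 172.4927] [([352.2, 173.6], 0.79)]
scene shelf_back [353.3392 170.8767] [([350.8, 172.1], 0.78)]
[]
[[-1 -3 -2 -3  4 19 39 48 41 24  9  4  5]
 [-2 -2 -3 -2  7 25 39 44 32 16  2  4  6]
 [-2 -2 -2 -1  5 20 27 28 18  8  5  5  6]
 [ 0 -2 -2  0  5 12 13 10  6  4  4  5  6]
 [-2 -3  0  3 10 12 13  6  4  6  4  5  6]
 [-2  0  2 10 21 25 21 12  3  5  5  5  6]
 [-2 -1  4 13 24 33 30 15  8  4  4  5  6]
 [-3 -2  1  9 18 22 19 12  4  4  5  5  5]
 [-3 -1  2  7 10 12 13  8  4  5  4  5  6]
 [ 0  0  4  5  6  7  7  5  5  5  7  5  4]
 [-2  3  3  4  6  5  6  5  5  5  7  6  6]]
```

```bash
python3 -c "
from workcell import robot
print(robot.job_done())"
```

```text
the job is handed in; nothing more can be done
None
```

The shelf is hanging on both pins with the spring catch clicked into its hole, peak push was about 13 N, its front edge sits a few millimetres low, and the arm stayed clear of the jars and shaker (though not all of them were re-detected in the last pictures); handed in at about 19 s.

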